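# Hold the ink jar locked in the bench mixer

### The arm

A 6-joint arm with a two-finger parallel gripper is mounted at the origin on the work surface. World frame = base frame: x ahead of the robot, y to its left, z up, the work surface at z = 0. Lengths are in m, angles in rad, forces in N, time in s.
With the tool pointing down it reaches from about 0.325 to 1 m from the base axis. Payload 5.1 kg.
Tool frame: the origin (TCP) lies where the fingers leave the gripper's body, on its centre line; the fingertips stand 73 mm ahead of it and the grasp point (between the pads) lies 54 mm ahead of it (manip.tcp_to_grasp is the distance from the TCP to the grasp point, in m); y points along the fingers, z is the direction in which the jaws open and shut, and the axes are right-handed (so a half turn about y gives the same grasp; the last joint's range is limited). The gripper opens to 85 mm and grips with 20 to 120 N. Pads are 22 mm wide; open, the fingers measure 114 mm over their backs; the gripper's body (76 mm by 85 mm) begins 54 mm behind the grasp point. The pads swing forward as they close: fully open they stand 13 mm farther back than shut.
Start: joints at [-1.386, 0.124, 1.65, -0, 1.367, -0.083], TCP at [0.172, -0.627, 0.304] pointing down, gripper open.
Joint ranges: [-2.61, 2.61], [-1.02, 2.33], [0.03, 2.71], [-1.35, 4.49], [0.32, 2.68], [-2.91, 2.91]. Speed limits (rad/s): [2.57, 2.57, 3.14, 3.14, 3.14, 3.14].

### API

Orientations are given as a 3x3 rotation matrix whose columns are the frame's x, y, z axes.
In Python, from cell import sense, viewer, workorder, look_for, cut_out, place_of, manip gives the robot as it stands.
- The arm moves only by the tool jog_arm, never from a script. Its argument "plan" is a list of rows, each a list of 5 numbers: the shift along the world's x, y, z in mm, then the turn about the world's z in degrees, then the gripper's target within -1 to 1 (fully open at 1, half-way at 0, shut at -1). In form: [[dx, dy, dz, yaw, jaw], ...]. A call has 1 to 5 rows; each row shifts and turns the commanded pose from where the row before left it; what a row does not reach is not made up. A row lasts 1/8 s, in which the tool goes at most 62.5 mm and 10.7 degrees, less where a joint would pass 70% of its speed; a pose out of reach is approached as far as the arm can. A call with a gripper value outside its range is refused whole. The fingers move at their own pace and stop on an object; "grip_force" is the grip in N (left out, the last holds). Time passes only in rows, so rows that do not move let the fingers close. It gives the time, the measured TCP pose, the force and the opening at its end, in the units of the state.
- sense(): the state, without advancing time (a new reading comes with each control period).
- viewer.grab_frame(name): name is "side" or "top"; returns (picture, depth): 420x560x3 uint8, red, green, blue; 420x560 float32, m along the optical axis (not along the pixel's ray), 0 where there is no reading.
- viewer.camera_info(name): a dict with "K" (3x3 intrinsics, pixels), "cam_to_world" (4x4, takes a point from camera to world coordinates). Camera axes: x right, y down, z forward; pixel columns grow to the right and rows downward; lengths in m; the calibration is good to about 2 mm. A picture is of the moment at which its call begins. camera_info takes no time and is no camera call.
- workorder.hand_in(): hands the job in, once; it reports no verdict.
Trained networks look in the newest picture that a camera, given by its name, has taken for a name from the list of things; names that differ only in an ending like _2 or _b are one class to them, and where a whole thing is asked for, a point or a joint stands for the part that bears it (a point fixed in the world has none). Each returns a list of dicts, best first, with "score" (0 to 1); they miss things now and then, are a little off and sometimes report something else, mostly with a low value. They report only what shows in the picture. A call takes as long as a camera call. They do not tell look-alikes from the thing itself.
- look_for(label, camera): "at" ([x, y, z] in m, in the coordinates of the camera as it stood for that picture, good to about 4 mm: the middle of the surface that is visible of it).
- cut_out(label, camera): "mask" (420x560 bool, what is visible of it).
- place_of(label, camera): "at" ([x, y, z] in m, in the coordinates of the camera as it stood for that picture, good to about 4 mm: a listed point, or the origin of a listed thing).
The state is a dict: "time": time; "joint_positions": joint angles; "dq": joint speeds; "joint_efforts": joint torques, N m; "position": TCP position; "eef_rot": TCP orientation; "ft_force": force on the tool from outside, world axes, zero at the start; "ft_torque": the same for the moment, N m; "grip_width": finger opening in m.
Only numpy, scipy, OpenCV 4.12 (cv2) and the standard library are available. Lean on these libraries where they do the work, as an engineer would, in place of code of your own. Each camera call takes 0.05 s, during which the arm holds its last target. There are 200 camera calls.

### The job

Open the bench mixer: lift the sprung locking plunger on the tail of its guard plate, swing the guard off the socket as far as it goes (counter-clockwise seen from above) and let the plunger drop home there. Then take the ink jar with the two side lugs, push it down into the sprung socket and twist it a quarter turn clockwise (seen from above) to the stop so that its lugs are caught under the rim. The socket springs back if let go, so finish while still gripping the jar turned home; do not disturb the other jars, dishes, bottles and the brush.

Things in the scene. Friction and masses are not known exactly. Their poses are not given: they have to be found in the camera images.
- mixer: Bench mixer, fixed: white housing 200 (x) by 280 (y) mm, deck 60 mm above the table. Origin under its centre at table height, z up. In its frame the socket axis is at (0, -60) mm, the guard pivot at (0, +50) and, with the guard shut, the plunger knob at (0, +110). The -x side, with a black panel, faces the robot.
- socket (a point): Centre of the bayonet socket at its rim's top, 86 mm above the table; axes as the mixer. Steel collar 78 mm across, rim 6 mm thick, bore 48 mm. Two facing gaps in the rim, at +x and -x of this frame, about 20 mm wide at the bore, let the lugs through. A lug can turn under the rim once the jar's foot is over 16 mm below this point; it bottoms at 20 mm.
- seat (a joint): How far the sprung brass seat in the socket is pushed down, m: 0 at rest (its top 6 mm below the rim's top), 0.014 fully down. About 5 N to start, 10 N at 0.010, 12 N at the bottom. In each gap it has a pair of small dogs 13 mm apart inside and 6 mm high that embrace a lug.
- rotor (a joint): Clockwise turn (seen from above) of the seat with its dogs, rad: 0 at rest, 1.4 at the stop. The jar turns it by its lugs, with some 0.04 to 0.1 rad of free play. Return spring 0.07 N m at 0 to 0.24 N m at the stop.
- guard (a joint): Swing of the aluminium guard plate, rad, counter-clockwise from above: 0 shut over the socket, 1.22 at the open stop. The plate is 91 to 96 mm above the table: an 86 mm disc 110 mm from the pivot, and a tail on the other side with the plunger 60 mm from the pivot. The plunger pin locks it at 0 and at 1.22.
- guard_pivot (a point): Point on the guard's vertical pivot axis, 96 mm above the table (hub top 104 mm); axes as the mixer.
- plunger (a joint): Lift of the locking plunger, m: 0 dropped home in a hole of the index plate, 0.014 fully lifted; the pin is clear of the plate above 0.010. Between the holes it rides on the plate at 0.010. Spring pulls down with 4 N at 0 and 8 N at 0.014.
- plunger_grip (a point): Grip point on the axis of the plunger's upright black round knob, 24 mm across, 34 mm tall (106 to 140 mm above the table when home); this point is 20 mm above its lower edge, 126 mm above the table when home. Moves and turns with plunger and guard.
- jar: The ink jar to be fitted: aluminium canister 44 mm across, 58 mm tall, with an upright black flat grip on top, 40 mm (along its x) by 14 mm (y), from 58 to 93 mm above its foot. Two lugs near the foot at +x and -x, 9 mm wide, reaching 30 mm from the axis, from 2 to 10 mm above the foot. About 0.16 kg. Origin at the centre of the foot, z up. Half a turn makes no difference.
- plain_jar_a: Bystander: aluminium canister 44 mm across, 58 mm tall, without lugs, with a round black cap 34 mm across up to 82 mm. Origin at the centre of its foot.
- plain_jar_b: Bystander: aluminium canister 44 mm across, 58 mm tall, without lugs, with a round black cap 34 mm across up to 82 mm. Origin at the centre of its foot.
- dish_a: Bystander: shallow dark metal dish, 84 mm across, 22 mm high. Origin at the centre of its underside.
- dish_b: Bystander: shallow dark metal dish, 84 mm across, 22 mm high. Origin at the centre of its underside.
- bottle_a: Bystander: dropper bottle 34 mm across, 84 mm tall with a pointed tip. Origin at the centre of its foot.
- bottle_b: Bystander: dropper bottle 34 mm across, 84 mm tall with a pointed tip. Origin at the centre of its foot.
- bottle_c: Bystander: dropper bottle 34 mm across, 84 mm tall with a pointed tip. Origin at the centre of its foot.
- brush: Bystander: paint brush 170 mm long lying on the table along its x. Origin under its middle.
Mind the look-alikes: they are no part of the job. Leave any green or turquoise look-alike of the jar alone.

How it is judged:
On the way, in this order (a step that is already met when the one before it is completed fails the run):
1. the plunger is lifted clear of its hole with the guard shut (value of joint plunger above 0.009 m and value of joint guard below 0.15 rad), for 0.05 s.
2. the guard is swung fully open and the plunger has dropped home there (value of joint guard above 1.15 rad and value of joint plunger below 0.003 m), for 0.2 s.
3. the jar with lugs is pushed down into the socket, not yet turned (horizontal distance between jar and socket below 0.005 m and angle between jar's own z axis and vertical below 0.1 rad and value of joint seat above 0.009 m and value of joint rotor below 0.4 rad), for 0.05 s.
At the end, for the whole second after the job is handed in: Guard open (over 1.15 rad), plunger home (under 3 mm); jar still, gripped by the fingers (over 3 N), within 5 mm of the socket axis, upright within 0.1 rad, foot over 14 mm below the rim top, seat down over 7.5 mm, rotor over 1.2 rad and jar over 1.1 rad round (all of step 2 and horizontal distance between jar and socket below 0.005 m and angle between jar's own z axis and vertical below 0.1 rad and z of jar in the frame of socket below -0.014 m and value of joint seat above 0.0075 m and value of joint rotor above 1.2 rad and angle between the x axis of jar and the x axis of socket, either way round above 1.1 rad and contact force between the fingers and jar above 3 N and linear speed of jar below 0.02 m/s); the arm keeps its last pose, push and grip.
It fails at once if a jar without lugs is disturbed (moved over 20 mm) (distance of any of plain_jar_a, plain_jar_b from where it was at the start of the episode above 0.02 m).
It fails at once if a dish is disturbed (moved over 20 mm) (distance of any of dish_a, dish_b from where it was at the start of the episode above 0.02 m).
It fails at once if a bottle is disturbed (moved over 20 mm) (distance of any of bottle_a, bottle_b, bottle_c from where it was at the start of the episode above 0.02 m).
It fails at once if the brush is disturbed (moved over 20 mm) (distance of brush from where it was at the start of the episode above 0.02 m).
It also fails if it takes over 58 s, if anything falls off the work surface, if the arm or the gripper's body presses on something with over 40 N, if the wrist force passes 120 N, or if a joint passes its speed limit or range.

## Working session

There is one attempt and no reset: what is moved stays moved. The work goes in short steps, Python scripts to look and compute and a tool call to move; the robot and the scene stay as the last step left them, time stands still between calls to the robot, and variables do not carry over. Pictures are saved under pics/ and viewed, about 8 in all and at most 12, crops included, and the job is handed in when it is done.

Besides the shell and the picture viewer there is one more tool, called after "Call:" as name([rows], argument=value, ...), one row to a line, values as JSON. jog_arm: Moves the arm, as the interface text tells. Its arguments: {"type":"object","properties":{"plan":{"type":"array","items":{"type":"array","items":{"type":"number"}}},"grip_force":{"type":"number"}},"required":["plan"]}

```bash
mkdir -p pics; cat > h.py <<'E'
import numpy as np, cv2
from cell import sense, viewer, workorder, look_for, cut_out, place_of, manip
def T(c): return np.array(viewer.camera_info(c)["cam_to_world"])
def K(c): return np.array(viewer.camera_info(c)["K"])
def w(c,p): return (T(c)@np.r_[p,1])[:3]
def cloud(c,d):
    k=K(c); v,u=np.mgrid[:d.shape[0],:d.shape[1]]
    p=np.stack([(u-k[0,2])/k[0,0]*d,(v-k[1,2])/k[1,1]*d,d,np.ones_like(d)],-1)
    P=(p@T(c).T)[...,:3]; P[d==0]=np.nan; return P
def pix(c,p):
    q=np.linalg.inv(T(c))@np.r_[p,1]; q=K(c)@q[:3]; return (q[:2]/q[2]).round(0)
def save(n,a): cv2.imwrite("pics/"+n+".png",a[...,::-1])
E
python3 - <<'E'
from h import *
for c in("top","side"):
    im,d=viewer.grab_frame(c); save(c+"0",im); np.save(c+"0.npy",d)
    print(c,T(c).round(3).tolist())
    for l in("mixer","socket","plunger_grip","guard_pivot","jar","plain_jar_a","bottle_a","dish_a","brush"):
        print(l,[(round(r["score"],2),w(c,r["at"]).round(3).tolist(),pix(c,w(c,r["at"])).tolist()) for r in place_of(l,c)])
print(sense()["time"],sense()["eef_rot"])
E
```

```text
top [[0.028, -0.99, 0.139, 0.369], [-0.999, -0.031, -0.02, -0.003], [0.024, -0.138, -0.99, 1.271], [0.0, 0.0, 0.0, 1.0]]
mixer [(0.9, [0.612, 0.157, 0.002], [227.0, 192.0])]
socket [(0.61, [0.614, 0.097, 0.084], [244.0, 187.0]), (0.49, [0.613, 0.158, -0.001], [227.0, 192.0])]
plunger_grip [(0.59, [0.604, 0.267, 0.124], [185.0, 186.0])]
guard_pivot [(0.7, [0.606, 0.209, 0.093], [207.0, 188.0]), (0.19, [0.455, -0.297, 0.002], [366.0, 245.0])]
jar [(0.68, [0.417, 0.003, 0.0], [272.0, 253.0]), (0.68, [0.346, 0.072, 0.003], [250.0, 275.0]), (0.66, [0.456, -0.148, 0.001], [320.0, 243.0]), (0.62, [0.366, -0.092, 0.0], [302.0, 270.0])]
plain_jar_a [(0.78, [0.457, -0.301, 0.002], [367.0, 244.0]), (0.73, [0.629, -0.225, -0.001], [344.0, 191.0])]
bottle_a [(0.54, [0.614, 0.436, -0.001], [142.0, 189.0]), (0.43, [0.507, -0.472, 0.002], [419.0, 230.0]), (0.41, [0.719, -0.131, 0.002], [316.0, 163.0]), (0.29, [0.607, 0.271, 0.126], [184.0, 185.0])]
dish_a [(0.71, [0.651, -0.387, 0.003], [393.0, 186.0]), (0.67, [0.577, -0.114, 0.004], [310.0, 205.0]), (0.62, [0.719, -0.132, 0.003], [316.0, 164.0])]
b
[... 621 characters left out ...]
.09, -0.002], [344.0, 236.0]), (0.58, [0.342, 0.069, 0.003], [355.0, 265.0])]
plain_jar_a [(0.78, [0.623, -0.225, -0.003], [259.0, 213.0]), (0.47, [0.454, -0.299, 0.0], [312.0, 202.0])]
bottle_a [(0.91, [0.608, 0.434, -0.001], [237.0, 364.0]), (0.49, [0.508, -0.473, 0.0], [297.0, 179.0]), (0.47, [0.716, -0.138, -0.0], [225.0, 225.0]), (0.22, [0.652, -0.391, -0.006], [255.0, 190.0])]
dish_a [(0.79, [0.652, -0.388, -0.008], [255.0, 191.0]), (0.69, [0.576, -0.12, -0.0], [271.0, 229.0])]
brush [(0.69, [0.441, -0.233, -0.0], [317.0, 211.0])]
1.0 [[-9.64345831e-01 -1.14657004e-06  2.64645269e-01]
 [-2.64645269e-01 -5.66130504e-06 -9.64345831e-01]
 [ 2.60392764e-06 -1.00000000e+00  5.15602157e-06]]
```

```bash
python3 - <<'E'
from h import *
a=cv2.imread("pics/top0.png"); b=cv2.imread("pics/side0.png")
cv2.imwrite("pics/c1.png",cv2.resize(a[130:310,130:430],(800,480),interpolation=cv2.INTER_CUBIC))
cv2.imwrite("pics/c2.png",cv2.resize(b[140:320,200:400],(667,600),interpolation=cv2.INTER_CUBIC))
P=cloud("top",np.load("top0.npy"));h=cv2.imread("pics/top0.png")
for n,(x,y) in dict(a=(.414,.002),b=(.344,.071),c=(.455,-.148),d=(.365,-.091)).items():
    m=(np.hypot(P[...,0]-x,P[...,1]-y)<.035)
    g=m&(P[...,2]>.082)&(P[...,2]<.11); q=P[g][:,:2]
    if len(q)>4:
        e,v=np.linalg.eigh(np.cov(q.T)); print(n,len(q),q.mean(0).round(4),P[g][:,2].max().round(3),"ang",np.degrees(np.arctan2(v[1,1],v[0,1])).round(1),np.sqrt(e*12).round(4),h[m].mean(0).round(0)[::-1])
# guard/mixer
for lo,hi in((.112,.15),(.086,.1)):
    m=(P[...,2]>lo)&(P[...,2]<hi)&(abs(P[...,0]-.61)<.13)&(P[...,1]>.03)&(P[...,1]<.31); q=P[m][:,:2]; print(lo,len(q),q.mean(0),cv2.minAreaRect(q.astype(np.float32)))
m=(P[...,2]>.05)&(P[...,2]<.066)&(abs(P[...,0]-.61)<.15)&(P[...,1]>-.02)&(P[...,1]<.34);print(cv2.minAreaRect(P[m][:,:2].astype(np.float32)))
E
```

```text
a 63 [0.4165 0.0046] 0.098 ang 83.1 [0.0144 0.0391] [ 83. 146. 137.]
b 66 [0.3464 0.0719] 0.097 ang 65.7 [0.0143 0.0399] [ 90. 134.  92.]
c 65 [ 0.4566 -0.1481] 0.1 ang -139.2 [0.0145 0.0393] [128. 123. 117.]
d 67 [ 0.3673 -0.0919] 0.098 ang 169.4 [0.0148 0.0396] [ 90. 135.  92.]
0.112 73 [0.60391403 0.26697553] ((0.6046279668807983, 0.26845118403434753), (0.02167500928044319, 0.02122262865304947), 6.676755428314209)
0.086 891 [0.61187339 0.13794379] ((0.598524808883667, 0.1656988114118576), (0.08427292853593826, 0.22134682536125183), 15.109968185424805)
((0.6116338968276978, 0.15989582240581512), (0.2037568986415863, 0.28016409277915955), 3.840660572052002)
```

View pics/c1.png

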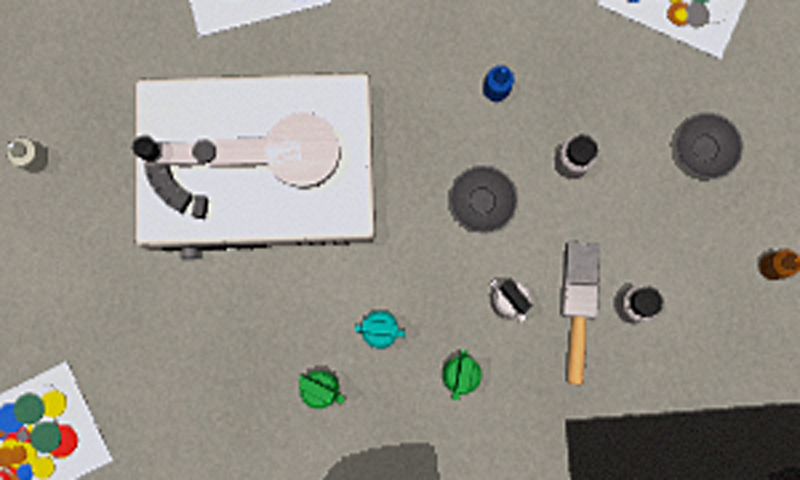

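View pics/c2.png

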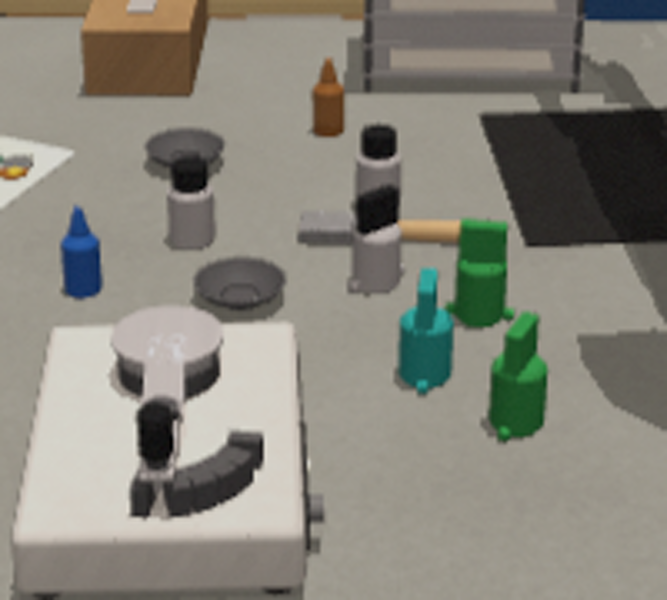

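Candidates for the jar (top pixels): silver lugged (320,243), green (250,275) and (302,270), turquoise (272,253), plain capped jars (367,244) and (344,191). The crops show the silver one with the flat black grip and lug nubs at (320,243); that is the one to use. The guard is shut, with the knob at (185,186). I'm heading above the plunger first.

Call:
jog_arm([
  [27,56,0,4.9,1],
  [27,56,0,4.9,1],
  [27,56,0,4.9,1],
  [27,56,0,4.9,1],
  [27,56,0,4.9,1],
], grip_force=60)

```text
time: 1.62
position: [0.3074, -0.345, 0.3042]
eef_rot: [[-0.766, 0.001, 0.642], [-0.642, -0.001, -0.766], [-0.0, -1.0, 0.001]]
ft_force: [0.6, -1.0, 0.8]
grip_width: 0.0855
```

Call:
jog_arm([
  [27,56,0,4.9,1],
  [27,56,0,4.9,1],
  [27,56,0,4.9,1],
  [27,56,0,4.9,1],
  [27,56,0,4.9,1],
])

```text
time: 2.25
position: [0.4425, -0.0648, 0.3045]
eef_rot: [[-0.43, 0.002, 0.903], [-0.903, -0.001, -0.43], [-0.0, -1.0, 0.002]]
ft_force: [0.1, -1.3, 0.2]
grip_width: 0.0857
```

Call:
jog_arm([
  [27,56,0,4.9,1],
  [27,56,0,4.9,1],
  [27,56,0,4.9,1],
  [27,56,0,4.9,1],
  [27,56,0,4.9,1],
])

```text
time: 2.88
position: [0.5776, 0.2153, 0.3041]
eef_rot: [[-0.017, 0.001, 1.0], [-1.0, -0.0, -0.017], [0.0, -1.0, 0.001]]
ft_force: [-0.4, -1.7, 0.1]
grip_width: 0.0854
```

Call:
jog_arm([
  [27,56,0,4.9,1],
  [0,0,0,0,0.5],
])

```text
time: 3.12
position: [0.6046, 0.2726, 0.3025]
eef_rot: [[0.07, -0.002, 0.998], [-0.998, -0.0, 0.07], [-0.0, -1.0, -0.002]]
ft_force: [-0.2, -1.2, -0.3]
grip_width: 0.0697
```

Call:
jog_arm([
  [0,-1,-60,0,0.5],
  [0,0,-50,0,0.3],
  [0,0,-11,0,0],
  [0,0,0,0,0],
])

```text
time: 3.62
position: [0.6041, 0.2677, 0.1835]
eef_rot: [[0.065, -0.0, 0.998], [-0.998, -0.0, 0.065], [0.0, -1.0, -0.0]]
ft_force: [-0.7, 1.9, 0.6]
grip_width: 0.0434
```

```bash
python3 - <<'E'
from h import *
im,d=viewer.grab_frame("side"); s=sense();print(s["position"],s["grip_width"],s["ft_force"])
save("c3",cv2.resize(im[200:340,170:340],(728,600),interpolation=cv2.INTER_CUBIC))
print(s["joint_positions"])
E
```

```text
[0.60499575 0.26809907 0.18530063] 0.042818038649772516 [0.66068462 0.38978133 0.48139169]
[ 3.36067215e-01  2.43045913e-01  1.72101006e+00 -6.56967611e-05
  1.17438902e+00  2.71328096e-01]
```

View pics/c3.png

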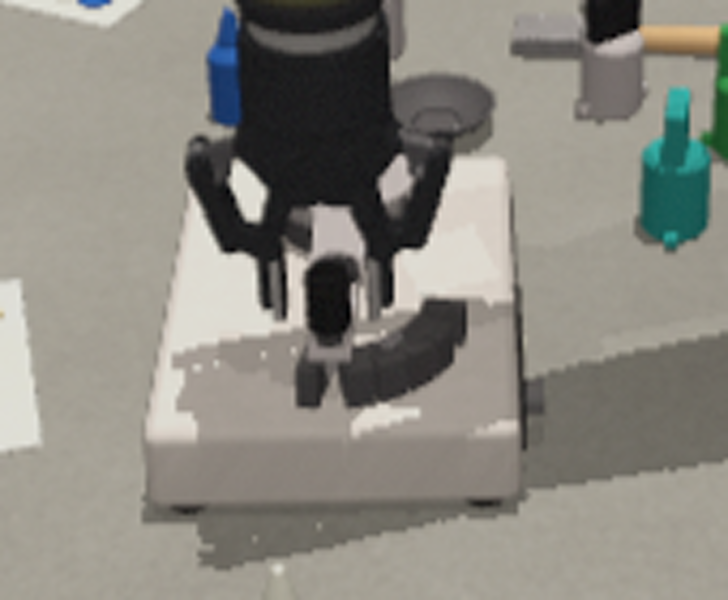

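The knob sits between the fingers, centred in the picture (knob about x=328, fingers 272/380). I'll close and lift.

Call:
jog_arm([
  [0,0,0,0,-0.6],
  [0,0,0,0,-0.6],
  [0,0,0,0,-0.6],
  [0,0,6,0,-0.6],
  [0,0,6,0,-0.6],
])

```text
time: 4.3
position: [0.6037, 0.2683, 0.195]
eef_rot: [[0.065, 0.0, 0.998], [-0.998, 0.0, 0.065], [-0.0, -1.0, 0.0]]
ft_force: [0.7, 1.4, -5.8]
grip_width: 0.0219
```

Call:
jog_arm([
  [0,0,0,0,-0.6],
])

```text
time: 4.42
position: [0.6038, 0.2683, 0.1948]
eef_rot: [[0.065, -0.0, 0.998], [-0.998, 0.0, 0.065], [-0.0, -1.0, -0.0]]
ft_force: [-0.7, 1.5, -5.9]
grip_width: 0.0223
```

Call:
jog_arm([
  [0,0,1.5,0,-0.6],
  [0,0,0,0,-0.6],
])

```text
time: 4.68
position: [0.6038, 0.2683, 0.196]
eef_rot: [[0.065, -0.001, 0.998], [-0.998, 0.0, 0.065], [-0.0, -1.0, -0.001]]
ft_force: [-0.5, 1.7, -6.8]
grip_width: 0.0222
```

```bash
python3 - <<'E'
from h import *
im,d=viewer.grab_frame("side"); s=sense();print(s["position"],s["grip_width"],s["ft_force"])
for c in("side",):
  for l in("plunger_grip","guard_pivot"): print(l,[(round(r["score"],2),w(c,r["at"]).round(4)) for r in place_of(l,c)])
save("c4",cv2.resize(im[220:310,200:300],(667,600),interpolation=cv2.INTER_CUBIC))
E
```

```text
[0.60379503 0.26830551 0.19595102] 0.022075412254873476 [ 0.12259356  3.26721693 -6.80717603]
plunger_grip []
guard_pivot [(0.66, array([0.6044, 0.2078, 0.0959])), (0.38, array([ 0.453 , -0.2998, -0.0011])), (0.37, array([ 0.6512, -0.3884, -0.0055]))]
```

View pics/c4.png

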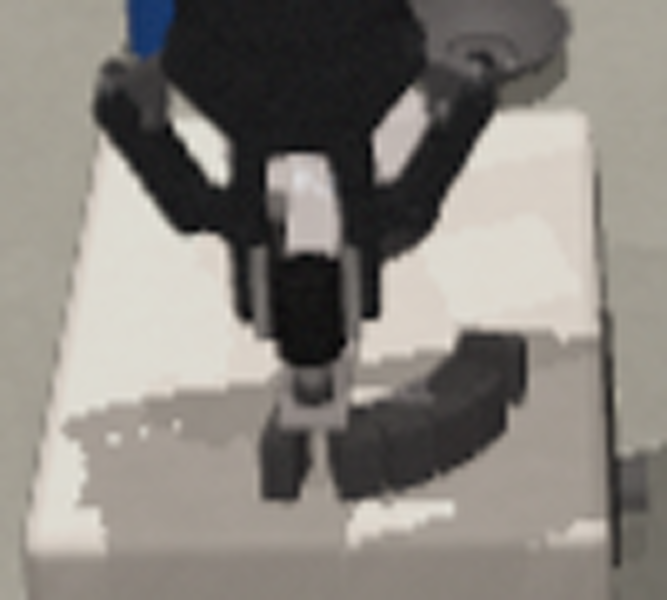

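The plunger is lifted and its shaft shows under the knob at (310,385). Now I swing the guard.

Call:
jog_arm([
  [0,0,1,0,-0.6],
  [-10.4,-1.4,0,10,-0.6],
  [-9.9,-3.3,0,10,-0.6],
  [-9.3,-4.9,0,10,-0.6],
  [0,0,0,0,-0.6],
])

```text
time: 5.45
position: [0.5745, 0.2584, 0.1977]
eef_rot: [[0.554, 0.001, 0.832], [-0.832, 0.0, 0.554], [0.001, -1.0, 0.001]]
ft_force: [1.1, 2.7, -7.0]
grip_width: 0.0221
```

Call:
jog_arm([
  [-8.2,-6.4,0,10,-0.6],
  [-7,-7.8,0,10,-0.6],
  [-5.6,-8.9,0,10,-0.6],
  [-3.5,-8.7,0,9,-0.6],
  [0,0,0,0,-0.6],
])

```text
time: 6.08
position: [0.5509, 0.2268, 0.1981]
eef_rot: [[0.954, 0.002, 0.301], [-0.301, 0.001, 0.954], [0.002, -1.0, 0.002]]
ft_force: [2.1, 4.0, -6.8]
grip_width: 0.0225
```

Call:
jog_arm([
  [-0.6,-2,0,1,-0.6],
  [-0.4,-1.5,0,0,-0.6],
  [0,0,0,0,-0.6],
])

```text
time: 6.45
position: [0.5505, 0.2255, 0.1988]
eef_rot: [[0.959, 0.005, 0.284], [-0.284, 0.005, 0.959], [0.003, -1.0, 0.006]]
ft_force: [5.9, 9.8, -8.2]
grip_width: 0.0225
```

At the stop, with about 10 N of side force. I'll ease slightly and lower the plunger.

Call:
jog_arm([
  [0.2,1.5,-4,0,-0.6],
  [0,0,-5,0,-0.6],
  [0,0,-4,0,-0.6],
  [0,0,0,0,-0.6],
])

```text
time: 6.95
position: [0.5507, 0.226, 0.1869]
eef_rot: [[0.959, 0.004, 0.283], [-0.283, 0.002, 0.959], [0.003, -1.0, 0.003]]
ft_force: [-0.1, 6.0, 1.1]
grip_width: 0.0223
```

Call:
jog_arm([
  [0,0,0,0,-0.2],
  [0,0,0,0,0],
  [0,0,0,0,0],
  [0,0,30,0,0],
  [0,0,60,0,0.2],
])

```text
time: 7.58
position: [0.5476, 0.2239, 0.2715]
eef_rot: [[0.96, -0.008, 0.281], [-0.281, -0.003, 0.96], [-0.007, -1.0, -0.005]]
ft_force: [1.4, 0.1, 0.4]
grip_width: 0.0512
```

Call:
jog_arm([
  [0,-50,30,0,0.5],
  [0,-60,0,0,0.5],
  [0,-60,0,0,0.5],
  [0,-60,0,0,0.5],
])

```text
time: 8.07
position: [0.5489, -0.0072, 0.3047]
eef_rot: [[0.96, 0.0, 0.28], [-0.28, -0.001, 0.96], [0.001, -1.0, -0.0]]
ft_force: [0.8, 1.1, -0.1]
grip_width: 0.064
```

```bash
python3 - <<'E'
from h import *
s=sense();print(s["position"],s["ft_force"])
for c in("top","side"):
  im,d=viewer.grab_frame(c); P=cloud(c,d)
  for l in("socket","plunger_grip","guard_pivot","mixer"): print(c,l,[(round(r["score"],2),w(c,r["at"]).round(4)) for r in place_of(l,c)[:2]])
  m=(P[...,2]>.108)&(P[...,2]<.17)&(np.hypot(P[...,0]-.55,P[...,1]-.226)<.04); q=P[m]
  print(len(q), np.percentile(q[:,2],[50,90,98]).round(4), ((q.min(0)+q.max(0))/2).round(4))
  if c=="top": save("c5",cv2.resize(im[140:290,150:350],(800,600),interpolation=cv2.INTER_CUBIC)); np.save("t5.npy",d)
  else: save("c6",cv2.resize(im[200:330,190:330],(646,600),interpolation=cv2.INTER_CUBIC))
E
```

```text
[ 0.54885234 -0.00720066  0.30465698] [ 0.78778282  1.06456261 -0.13994507]
top socket [(0.65, array([0.6171, 0.0996, 0.0852]))]
top plunger_grip [(0.63, array([0.6137, 0.4314, 0.0008])), (0.54, array([0.5529, 0.2257, 0.1261]))]
top guard_pivot [(0.58, array([0.6029, 0.2075, 0.0947]))]
top mixer [(0.71, array([ 0.4423, -0.2336, -0.0035])), (0.64, array([0.6116, 0.16  , 0.0037]))]
74 [0.1395 0.1429 0.1438] [0.5517 0.2263 0.1268]
side socket [(0.75, array([0.6113, 0.0999, 0.0833])), (0.36, array([ 6.265e-01, -2.278e-01, -2.000e-04]))]
side plunger_grip [(0.58, array([0.5478, 0.229 , 0.1229]))]
side guard_pivot [(0.74, array([0.6045, 0.2113, 0.0922]))]
side mixer [(0.65, array([ 0.607 ,  0.1561, -0.0012]))]
161 [0.1308 0.1399 0.1421] [0.5498 0.2274 0.1254]
```

View pics/c6.png

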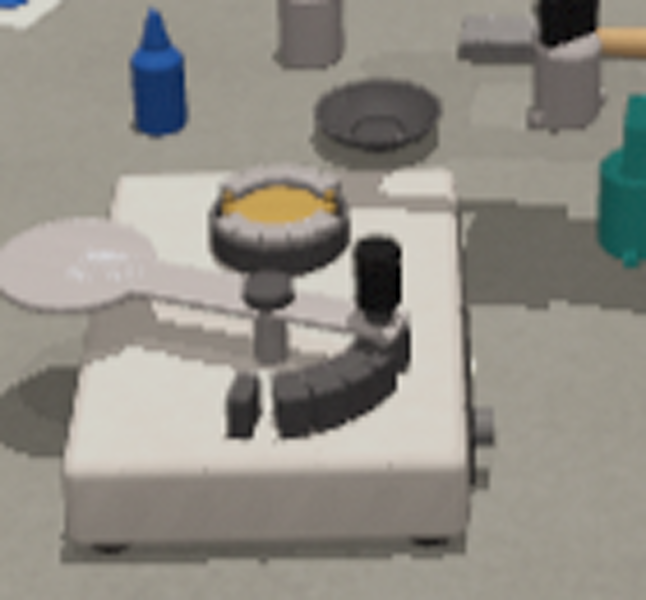

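View pics/c5.png

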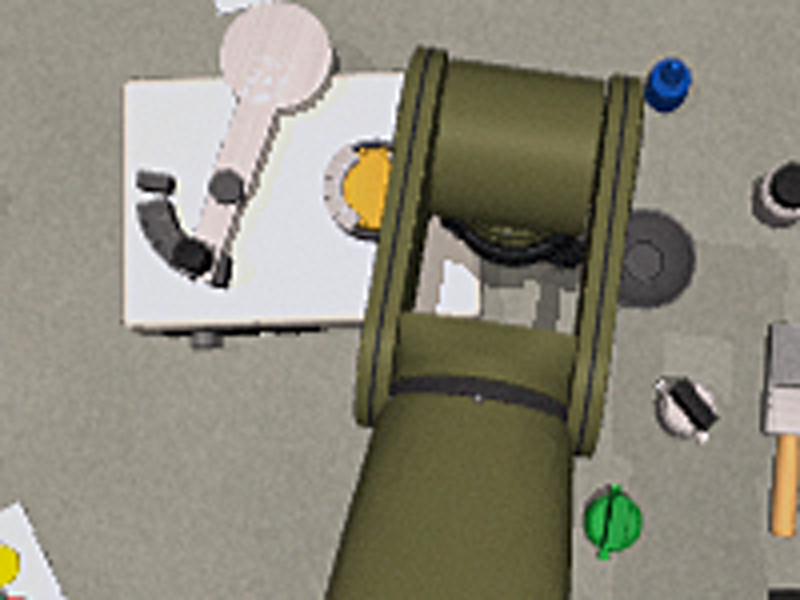

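The guard is open with the plunger seated (c6: knob at (378,275), no shaft showing; c5: socket clear). Next is the jar. Once the arm is above it, the top view should let me fit the socket.

Call:
jog_arm([
  [-15.4,-23.5,0,9.6,0.5],
  [-15.4,-23.5,0,9.6,0.5],
  [-15.4,-23.5,0,9.6,0.5],
  [-15.4,-23.5,0,9.6,0.5],
  [-15.4,-23.5,0,9.6,0.3],
])

```text
time: 9.2
position: [0.4719, -0.1226, 0.3045]
eef_rot: [[0.847, 0.0, -0.532], [0.532, -0.0, 0.847], [0.0, -1.0, -0.0]]
ft_force: [0.1, 0.3, -0.3]
grip_width: 0.0559
```

Call:
jog_arm([
  [-15.3,-23.4,0,9.3,0.3],
  [0,0,-30,0,0.2],
  [0,0,0,0,0.2],
])

```text
time: 9.57
position: [0.4559, -0.1452, 0.272]
eef_rot: [[0.754, -0.005, -0.657], [0.657, 0.002, 0.754], [-0.002, -1.0, 0.005]]
ft_force: [-0.4, 0.1, 0.2]
grip_width: 0.051
```

```bash
python3 - <<'E'
from h import *
from scipy.optimize import least_squares
s=sense();print(s["position"],np.degrees(np.arctan2(s["eef_rot"][1][2],s["eef_rot"][0][2])),s["grip_width"])
P0=cloud("top",np.load("top0.npy")); m=(P0[...,2]>.108)&(P0[...,2]<.17)&(np.hypot(P0[...,0]-.604,P0[...,1]-.268)<.04); print("knob0",np.percentile(P0[m][:,2],[50,90,98]))
for c in("top","side"):
  im,d=viewer.grab_frame(c); P=cloud(c,d); r=np.hypot(P[...,0]-.6155,P[...,1]-.099)
  g=im.astype(int); y=(g[...,0]-g[...,2]>60)&(r<.04); q=P[y]; q=q[np.isfinite(q[:,0])]
  print(c,"brass",len(q),((np.percentile(q,2,0)+np.percentile(q,98,0))/2).round(4))
  m=(P[...,2]>.079)&(P[...,2]<.093)&(r<.048)&~y; q=P[m]; 
  f=least_squares(lambda p:np.maximum(np.hypot(q[:,0]-p[0],q[:,1]-p[1])-.039,0)+np.minimum(np.hypot(q[:,0]-p[0],q[:,1]-p[1])-.024,0),[.6155,.099],loss="soft_l1",f_scale=.001)
  print(" rim",len(q),f.x.round(4),f.cost,cv2.minEnclosingCircle(q[:,:2].astype(np.float32)))
  m=(P[...,2]>.082)&(P[...,2]<.105)&(np.hypot(P[...,0]-.4566,P[...,1]+.148)<.03); q=P[m]; print(" jar",len(q),q.mean(0).round(4) if len(q) else 0)
  if c=="side": save("c7",cv2.resize(im[120:260,230:400],(728,600),interpolation=cv2.INTER_CUBIC))
E
```

```text
[ 0.45586859 -0.14519314  0.27203757] 131.0761130552013 0.05102181365089395
knob0 [0.13883187 0.14236078 0.14502417]
top brass 228 [0.6165 0.1003 0.0814]
 rim 258 [0.6164 0.0998] 8.87236681043595e-08 ((0.6165177822113037, 0.09994634240865707), 0.039284031838178635)
 jar 0 0
side brass 133 [0.6136 0.0938 0.0819]
 rim 304 [0.6136 0.1008] 3.376214906587378e-05 ((0.6133612990379333, 0.09927091002464294), 0.043257150799036026)
 jar 74 [ 0.4532 -0.1452  0.0892]
```

View pics/c7.png

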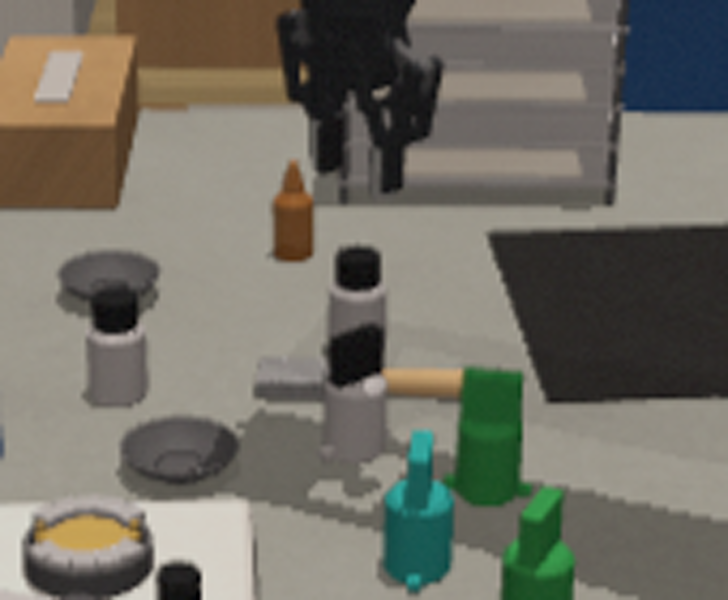

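The view shows the silver lugged jar at (355,395) with the open gripper above and behind it, clear of the neighbours. I'll descend.

Call:
jog_arm([
  [0,0,-50,0,0.2],
  [0,0,0,0,0.2],
  [0,0,0,0,0.2],
], grip_force=80)

```text
time: 10.05
position: [0.4579, -0.1462, 0.2263]
eef_rot: [[0.754, 0.002, -0.657], [0.657, -0.001, 0.754], [0.001, -1.0, -0.002]]
ft_force: [-0.3, -0.4, 0.9]
grip_width: 0.0511
```

Call:
jog_arm([
  [-2,-2,-45,0,0.2],
  [0,0,-35,0,0],
  [0,0,-9,0,-0.2],
  [0,0,0,0,-0.2],
])

```text
time: 10.55
position: [0.4559, -0.1485, 0.1369]
eef_rot: [[0.754, 0.002, -0.657], [0.657, -0.001, 0.754], [0.001, -1.0, -0.002]]
ft_force: [0.3, -0.7, 0.9]
grip_width: 0.0343
```

Call:
jog_arm([
  [0,0,0,0,-1],
  [0,0,0,0,-1],
  [0,0,0,0,-1],
  [0,0,0,0,-1],
])

```text
time: 11.05
position: [0.4565, -0.1487, 0.1378]
eef_rot: [[0.754, 0.004, -0.657], [0.657, -0.002, 0.754], [0.002, -1.0, -0.004]]
ft_force: [0.2, -0.4, 6.8]
grip_width: 0.0129
```

Call:
jog_arm([
  [0,0,30,0,-1],
  [0,0,50,0,-1],
  [0,0,45,0,-1],
  [0,0,0,0,-1],
])

```text
time: 11.55
position: [0.4567, -0.1489, 0.2654]
eef_rot: [[0.754, 0.008, -0.657], [0.657, -0.004, 0.754], [0.004, -1.0, -0.008]]
ft_force: [0.1, -0.7, -1.7]
grip_width: 0.0127
```

Call:
jog_arm([
  [31.8,49.6,0,-7.46,-1],
  [31.8,49.6,0,-7.46,-1],
  [31.8,49.6,0,-7.46,-1],
  [31.8,49.6,0,-7.46,-1],
  [31.8,49.6,0,-7.46,-1],
])

```text
time: 12.18
position: [0.6139, 0.1016, 0.2582]
eef_rot: [[0.998, -0.003, -0.061], [0.061, -0.001, 0.998], [-0.003, -1.0, -0.0]]
ft_force: [0.3, -0.9, -0.4]
grip_width: 0.0131
```

Call:
jog_arm([
  [0,0,0,0,-1],
  [0,0,0,0,-1],
])

```text
time: 12.42
position: [0.6131, 0.0998, 0.2584]
eef_rot: [[0.998, -0.004, -0.066], [0.066, -0.001, 0.998], [-0.004, -1.0, -0.0]]
ft_force: [-0.9, -0.6, -1.7]
grip_width: 0.0128
```

```bash
python3 - <<'E'
from h import *
s=sense();R=np.array(s["eef_rot"]);p=s["position"];print(p,np.degrees(np.arctan2(R[1,2],R[0,2])),s["grip_width"],s["ft_force"])
c="side"; im,d=viewer.grab_frame(c); P=cloud(c,d)
print([(round(r["score"],2),w(c,r["at"]).round(4)) for r in place_of("jar",c)])
zf=p[2]-.1375
m=(P[...,2]>zf+.015)&(P[...,2]<zf+.055)&(np.hypot(P[...,0]-p[0],P[...,1]-p[1])<.03); q=P[m]
from scipy.optimize import least_squares
f=least_squares(lambda v:np.hypot(q[:,0]-v[0],q[:,1]-v[1])-.022,p[:2],loss="soft_l1",f_scale=.001); print(len(q),"canister",f.x.round(4),q[:,2].min())
# lowest jar points
m=(P[...,2]>.09)&(np.hypot(P[...,0]-p[0],P[...,1]-p[1])<.04)&(P[...,2]<.2); print("min z",np.percentile(P[m][:,2],[0,2,5]))
save("c8",cv2.resize(im[150:290,170:340],(728,600),interpolation=cv2.INTER_CUBIC))
E
```

```text
[0.6130845  0.09979455 0.25836607] 93.80289410819968 0.012794978271022378 [-0.89956857 -0.62676392 -1.71506858]
[(0.94, array([0.611 , 0.0987, 0.1177])), (0.88, array([ 3.643e-01, -9.390e-02,  2.000e-04])), (0.61, array([ 4.169e-01,  4.000e-04, -4.200e-03])), (0.57, array([0.342 , 0.0686, 0.0013]))]
253 canister [0.6108 0.0979] 0.13604974889013666
min z [0.09165844 0.12426834 0.12672691]
```

View pics/c8.png

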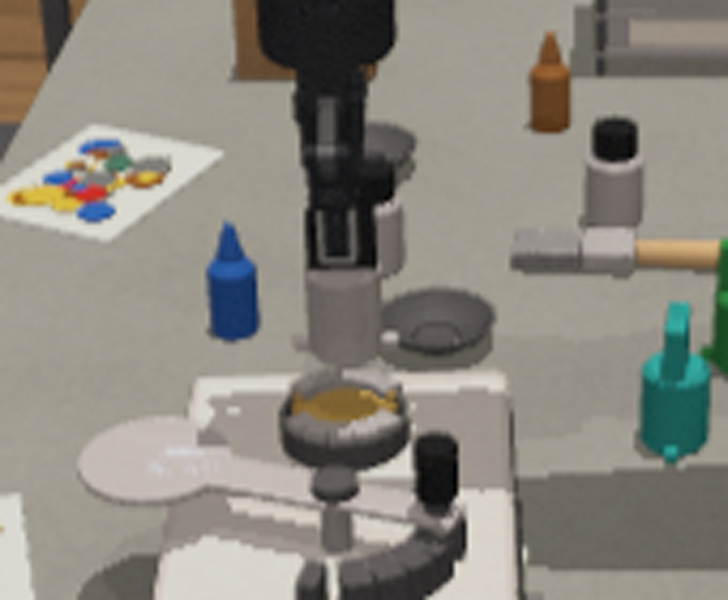

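The jar hangs upright with its lugs along ±x at (300,340)/(390,340), just above the socket. In this camera it sits about 2.8 mm short of the socket in x. I'll correct that and lower gently.

Call:
jog_arm([
  [2.7,0,-10,0,-1],
  [0,0,-15,0,-1],
  [0,0,-6,0,-1],
  [0,0,0,0,-1],
], grip_force=100)

```text
time: 13.02
position: [0.6161, 0.0997, 0.228]
eef_rot: [[0.998, -0.002, -0.065], [0.065, -0.0, 0.998], [-0.002, -1.0, -0.0]]
ft_force: [0.4, 0.5, -1.7]
grip_width: 0.0125
```

Call:
jog_arm([
  [0,0,-4,0,-1],
  [0,0,-3,0,-1],
  [0,0,0,0,-1],
])

```text
time: 13.4
position: [0.6166, 0.0999, 0.2222]
eef_rot: [[0.998, -0.0, -0.065], [0.065, -0.0, 0.998], [-0.0, -1.0, 0.0]]
ft_force: [0.1, -0.0, -0.5]
grip_width: 0.0123
```

Call:
jog_arm([
  [0,0,-3,0,-1],
  [0,0,-2,0,-1],
  [0,0,0,0,-1],
])

```text
time: 13.78
position: [0.6169, 0.0999, 0.218]
eef_rot: [[0.998, 0.001, -0.065], [0.065, 0.0, 0.998], [0.001, -1.0, -0.0]]
ft_force: [-0.0, -0.4, 0.8]
grip_width: 0.0124
```

Call:
jog_arm([
  [0,0,-3,0,-1],
  [0,0,-3,0,-1],
  [0,0,0,0,-1],
])

```text
time: 14.15
position: [0.617, 0.0999, 0.2122]
eef_rot: [[0.998, 0.001, -0.065], [0.065, 0.0, 0.998], [0.001, -1.0, -0.0]]
ft_force: [-2.4, 0.2, 5.2]
grip_width: 0.0123
```

Call:
jog_arm([
  [-1,0,-3,0,-1],
  [0,0,-3,0,-1],
  [0,0,0,0,-1],
])

```text
time: 14.52
position: [0.6167, 0.0999, 0.2073]
eef_rot: [[0.998, 0.003, -0.065], [0.065, 0.0, 0.998], [0.003, -1.0, -0.0]]
ft_force: [-1.8, -0.4, 8.1]
grip_width: 0.012
```

Call:
jog_arm([
  [-1,0,-2.5,0,-1],
  [0,0,-2,0,-1],
  [0,0,0,0,-1],
])

```text
time: 14.9
position: [0.6163, 0.0999, 0.2039]
eef_rot: [[0.998, 0.005, -0.065], [0.065, 0.0, 0.998], [0.005, -1.0, -0.0]]
ft_force: [-1.3, -0.0, 9.2]
grip_width: 0.0122
```

Call:
jog_arm([
  [-0.5,0,-2,0,-1],
  [0,0,0,0,-1],
  [0,0,0,-8,-1],
  [0,0,0,-8,-1],
  [0,0,0,0,-1],
])

```text
time: 15.52
position: [0.6164, 0.0995, 0.2037]
eef_rot: [[0.977, 0.007, 0.212], [-0.212, -0.001, 0.977], [0.007, -1.0, 0.0]]
ft_force: [-3.2, -1.2, 15.7]
grip_width: 0.0121
```

```bash
python3 -c "
from h import *
s=sense();print(s['position'],s['ft_force'],s['ft_torque'])"
```

```text
[0.61635406 0.09953295 0.20374607] [-3.22867238 -1.23428493 15.68034376] [-0.42418517  0.76720796  0.11724661]
```

Call:
jog_arm([
  [-0.5,0,0,-9,-1],
  [0,0,0,-9,-1],
  [0,0,0,-9,-1],
  [0,0,0,-9,-1],
  [0,0,0,0,-1],
])

```text
time: 16.15
position: [0.6158, 0.0988, 0.2038]
eef_rot: [[0.666, 0.006, 0.746], [-0.746, -0.003, 0.666], [0.006, -1.0, 0.003]]
ft_force: [-2.6, -4.0, 16.0]
grip_width: 0.0123
```

```bash
python3 -c "
from h import *
s=sense();print(s['position'],s['ft_force'],s['ft_torque'])"
```

```text
[0.61580196 0.09880084 0.20375409] [-2.59011172 -3.9906006  16.04747673] [-1.00431061  0.82435487  0.21091746]
```

Call:
jog_arm([
  [-0.5,-0.7,0,-9,-1],
  [0,0,0,-9,-1],
  [0,0,0,-9,-1],
  [0,0,0,-3,-1],
  [0,0,0,0,-1],
])

```text
time: 16.77
position: [0.6149, 0.0982, 0.2038]
eef_rot: [[0.204, 0.005, 0.979], [-0.979, -0.003, 0.204], [0.004, -1.0, 0.004]]
ft_force: [-4.4, -4.8, 17.6]
grip_width: 0.0123
```

```bash
python3 -c "
from h import *
s=sense();R=s['eef_rot'];print(s['position'],s['ft_force'],s['ft_torque'],np.degrees(np.arctan2(R[1][2],R[0][2])))"
```

```text
[0.61493542 0.09815635 0.20376527] [-4.40421921 -4.76891224 17.63195989] [-0.96125562  1.26597522  0.24644112] 11.786731703234127
```

Call:
jog_arm([
  [-0.5,-0.5,0,-2,-1],
  [0,0,0,-1.5,-1],
  [0,0,0,0,-1],
  [0,0,0,0,-1],
])

```text
time: 17.27
position: [0.6145, 0.098, 0.2037]
eef_rot: [[0.145, 0.005, 0.989], [-0.989, -0.002, 0.145], [0.003, -1.0, 0.005]]
ft_force: [-4.8, -3.6, 16.6]
grip_width: 0.0124
```

```bash
python3 - <<'E'
from h import *
s=sense();R=s['eef_rot'];print(s["time"],s['position'],s['ft_force'],s['ft_torque'],np.degrees(np.arctan2(R[1][2],R[0][2])),s["grip_width"])
c="side"; im,d=viewer.grab_frame(c); P=cloud(c,d)
for l in("jar","socket","plunger_grip"): print(l,[(round(r["score"],2),w(c,r["at"]).round(4)) for r in place_of(l,c)[:2]])
save("c9",cv2.resize(im[180:300,190:320],(650,600),interpolation=cv2.INTER_CUBIC))
E
```

```text
17.275 [0.61445772 0.09802368 0.20373821] [-4.78438587 -3.55671069 16.59583378] [-0.72055304  1.1696586   0.32032265] 8.319142202755367 0.012396822916817275
jar [(0.71, array([0.6166, 0.0998, 0.0655])), (0.7, array([ 0.3437,  0.0684, -0.0005]))]
socket [(0.7, array([ 0.6247, -0.2284, -0.0009])), (0.58, array([0.6162, 0.1012, 0.086 ]))]
plunger_grip [(0.68, array([0.5453, 0.2282, 0.1295]))]
```

View pics/c9.png

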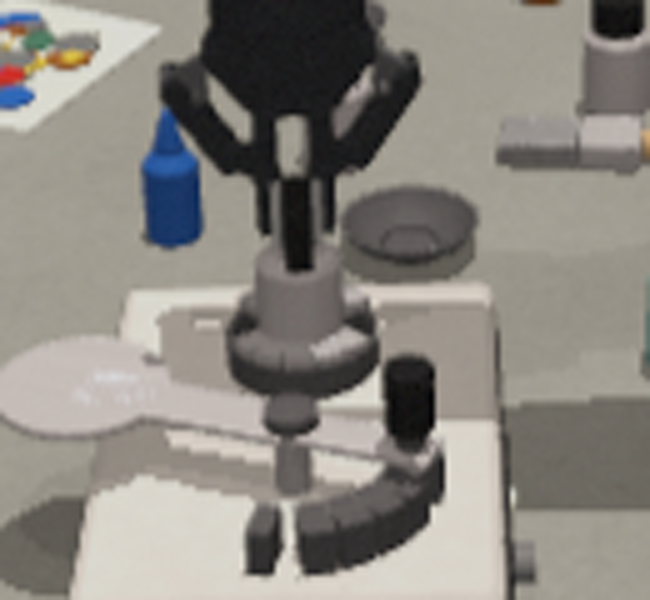

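The jar sits in the socket at (300,300), foot about 20 mm under the rim and grip turned edge-on to the camera. The torque, 0.32 N·m, is above the 0.24 spring value, so it is against the stop. I'm handing in.

```bash
python3 -c "
from h import *
print(workorder.hand_in()); print(sense()['time'])"
```

```text
the job is handed in; nothing more can be done
None
the job is handed in; nothing more can be done
```

The mixer is open and the lugged jar is turned home in the socket. I handed the job in at about 17.3 s with the arm still gripping the jar; the hand-in gives no verdict.

- **Guard:** I lifted the plunger about 11–12 mm with the guard shut. I then swung the guard to its stop (about 10 N side force) and let the plunger drop. The knob's height afterwards matched its home height in the first picture.
- **Jar:** I took the silver lugged jar, pushed it into the socket until it bottomed (about 16 N) and turned the gripper about 85° clockwise.
- **Last checks:**
  - Twist torque was 0.32 N·m, above the 0.24 N·m spring, so the jar is against the stop.
  - The jar foot was at z ≈ 0.0655, about 20 mm below the rim.
  - The side camera put the jar within about 2 mm of the socket axis.
  - The grip was holding, with the fingers steady at a 12.4 mm reading.
- **Disagreements:**
  - The two cameras differed by 2–3 mm on the socket position, so I used the relative offset in one camera and the forces.
  - At the end the network put the knob's grip point at 0.1295 m, against 0.126 m when home. That is within its 4 mm error, and the picture shows no shaft under the knob.
- **Bystanders:** I planned clearances around them and the pictures I viewed showed none displaced, but I did not measure their final positions.

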